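# Hold the measuring probe square on the ringed spot

## Task

Lift the bolted bracket off the sloping sample panel and lay it flat on the table, released and clear of the rest. Then take the measuring probe out of its holder and set its sprung tip inside the ring mark on the panel, square to the sloping face, pressed gently so that the tip is about half-way in. Finish while holding the probe there, and leave the other things on the table alone.

Things in the scene. Friction and masses are not known exactly. Their poses are not given: they have to be found in the camera images.
- rest: Fixed inclined rest, 160 x 200 mm; origin on the table under its centre, z up. Its grey panel (150 x 200 mm) slopes 15 degrees down toward the rest's own -x, the robot side: top surface 45 mm up at the centre, 26 at the low edge (with a lip 6 mm proud), 64 at the high edge. Ring and square marks: mid line, y = +45 or -45 mm. Free table to its left, about x 0.46, y 0.3 to 0.35 m.
- ring_mark: The target: engraved ring, 22 mm outside and 18 mm inside diameter, with a 3 mm centre dot, hidden under the bracket at the start. Origin at its centre on the panel surface; z points square out of the sloping panel (15 degrees from vertical, leaning toward the robot side), x up the slope, y level.
- square_mark: The other mark, not used: engraved 22 mm square outline with a centre dot; origin and axes as for the ring mark.
- bracket: Loose dark slotted bracket 30 x 98 mm with three bolts, about 60 g, lying over the ring mark, long side up the slope. Origin at the centre of its underside (the feet); y along the 98 mm, x across the 30 mm, z up. The 2 mm plate is 8 to 10 mm above the origin, on three 8 mm nut feet; bolt heads reach 14 mm. Grip across the 30 mm with the fingertips almost on the surface below it.
- probe: Loose round probe, about 0.13 kg, upright in its holder. Origin on its axis at the underside of its steel collar (34 mm diameter, 5 mm thick), z up the axis. Grip it by the grey ribbed part, 24 mm diameter, 5 to 60 mm above the origin. Below the collar an 18 mm shank to 40 mm below the origin, then the sprung tip (8 mm, round end) to 52 mm below.
- probe_tip (a point): End point of the probe's sprung tip; on the probe's axis, 52 mm below its origin when not pressed, moving up as it is pressed in.
- plunger (a joint): How far the sprung tip is pressed into the probe: 0 out, 0.010 m fully in. It takes 1 N to start and 0.5 N for each further mm: 3.5 N half-way, 6 N fully in, then it stops hard.
- holder: Fixed holder: black block 60 x 60 mm, top 70 mm above the table, on an 80 x 80 x 10 mm foot; origin on the table under its centre. The probe hangs by its collar in a 22 mm round hole, open at the top, 60 mm deep; the probe must be lifted straight up 55 mm to come free.
- tally_counter: Bystander: grey round tally counter, 54 x 71 x 20 mm, origin at its underside; leave alone.
- eraser: Bystander: eraser in a card sleeve, 19 x 46 x 12 mm, origin at its underside; leave alone.
- bracket_spare: Bystander: a second finished bracket like the one on the panel, lying on the table beyond the rest, origin at its underside; leave alone.

How it is judged:
On the way, in this order (a step that is already met when the one before it is completed fails the run):
1. the bracket is lifted off the panel in the gripper (height (world z) of bracket above 0.055 m and contact force between bracket and rest below 0.05 N and contact force between the fingers and bracket above 0.3 N), for 0.1 s.
2. the bracket lies flat on the table, released, off the rest (height (world z) of bracket below 0.012 m and angle between bracket's own z axis and vertical below 0.1 rad and contact force between bracket and rest below 0.05 N and contact force between the fingers and bracket below 0.05 N and linear speed of bracket below 0.02 m/s), for 0.2 s.
3. the probe is lifted out of its holder in the gripper (height (world z) of probe_tip above 0.065 m and contact force between probe and holder below 0.05 N and contact force between the fingers and probe above 1 N), for 0.1 s.
At the end, for the whole second after the job is handed in: Still held: tip within 9 mm of the ring centre, probe within 0.13 rad of square to the panel, tip pressed in 2 to 8 mm with 1 to 8 N, probe still and clear of its holder. Bracket released, flat on the table (under 12 mm up, tilt under 0.1 rad), not touching the rest (all of step 2 and distance between probe_tip and ring_mark below 0.009 m and angle between the z axis of probe and the z axis of ring_mark, either way round below 0.13 rad and value of joint plunger between 0.002 and 0.008 m and contact force between probe and rest between 1 and 8 N and contact force between the fingers and probe above 1 N and linear speed of probe below 0.02 m/s and contact force between probe and holder below 0.05 N); the arm keeps its last pose, push and grip.
It fails at once if the probe is pressed hard on the rest (over 15 N) (contact force between probe and rest above 15 N).
It fails at once if the tally counter is moved by more than 20 mm (distance of tally_counter from where it was at the start of the episode above 0.02 m).
It fails at once if the eraser is moved by more than 20 mm (distance of eraser from where it was at the start of the episode above 0.02 m).
It fails at once if the bracket spare is moved by more than 20 mm (distance of bracket_spare from where it was at the start of the episode above 0.02 m).
It also fails if it takes over 72 s, if anything falls off the work surface, if the arm or the gripper's body presses on something with over 40 N, if the wrist force passes 120 N, or if a joint passes its speed limit or range.

## Robot

A 6-joint arm with a two-finger parallel gripper is mounted at the origin on a cart in front of the work surface, level with it; the furniture and walls round the work are solid. World frame = base frame: x ahead of the robot, y to its left, z up, the work surface at z = 0. Lengths are in m, angles in rad, forces in N, time in s.
With the tool pointing down it reaches from about 0.275 to 0.725 m from the base axis. Payload 15.9 kg.
Tool frame: the origin (TCP) lies at the centre of the arm's flange, where the gripper is bolted on; the fingertips stand 173 mm ahead of it and the grasp point (between the pads) lies 155 mm ahead of it; z points along the fingers, y is the line along which they close (so a half turn about z gives the same grasp; the last joint's range is limited). The gripper opens to 85 mm and grips with 20 to 120 N. Pads are 22 mm wide; open, the fingers measure 114 mm over their backs; the gripper's body (76 mm by 85 mm) begins 54 mm behind the grasp point. The pads swing forward as they close: fully open they stand 13 mm farther back than shut.
Start: joints at [1.188, 0.213, -0.034, 1.323, 0, 1.571], TCP at [0.187, 0.464, 0.405] pointing down, gripper open.
Joint ranges: [-2.98, 2.98], [-0.74, 1.72], [-1.14, 1.35], [-2.1, 2.04], [-1.57, 1.44], [-3.14, 3.14]. Speed limits (rad/s): [1.89, 1.89, 2.39, 2.57, 3.14, 3.14].

## Interface

Orientations are given as a unit quaternion [w, x, y, z].
In Python, from workcell import manip gives the robot as it stands. Calls block until the motion is done:
- manip.reach(position, orientation): joint-space move of the TCP to a pose.
- manip.servo_line(position, rot=None, max_speed=0.15): straight line of the TCP; rot=None keeps the orientation; max_speed is the mean speed in m/s.
- manip.move_j(angles): joint-space move.
- manip.grip(opening, grip_force=None): finger opening in m; grip_force is the grip in N (None keeps the last); returns when the fingers have stopped.
- manip.hold(seconds).
- manip.ik(position, orientation): joint angles nearest the present ones, or None.
- manip.snapshot(name): name is "scene" or "top" or "wrist"; returns a dict with "img" (420x560x3 uint8, red, green, blue), "fx", "fy", "cx", "cy" (pixels), "extrinsics" (4x4, takes a point from camera to world coordinates); the wrist camera has in their place "mount" (4x4, takes a point from camera to tool coordinates, whose origin is the TCP and whose axes are the flange's). Camera axes: x right, y up, looking along -z (the intrinsics and any distortion apply to the point x, -y, -z); pixel columns grow to the right and rows downward; lengths in m; the calibration is good to about 2 mm. The wrist camera is an equidistant fisheye: a pixel r from the principal point sees the ray r / f radians off the axis. A picture is of the moment at which its call begins: read the wrist's pose just before it. There is no depth.
A pose or a line that the arm cannot do raises manip.Unreachable and nothing moves.
- manip.job_done(): hands the job in; it is judged then, once.
Readings, each from a call of its own:
- manip.read_t(): time.
- manip.read_joint_pos(): joint angles.
- manip.read_joint_vel(): joint speeds.
- manip.read_joint_efforts(): joint torques, N m.
- manip.read_tcp_pos(): TCP position.
- manip.read_tool_rot(): TCP orientation.
- manip.read_contact_force(): force on the tool from outside, world axes, zero at the start.
- manip.read_ft_torque(): the same for the moment, N m.
- manip.read_gripper_width(): finger opening in m.
- manip.read_gripper_force(): force on a finger pad.
Only numpy, scipy, OpenCV 4.12 (cv2) and the standard library are available. Lean on these libraries where they do the work, as an engineer would, in place of code of your own. Each camera call takes 0.05 s, during which the arm holds its last target. There are 200 camera calls.

## Working session

There is one attempt and no reset: what is moved stays moved. The work goes in short steps, each a Python script; the robot and the scene stay as the last script left them, time stands still between calls to the robot, and variables do not carry over. Pictures are saved under pics/ and viewed, at most 11 in all, crops included, and the job is handed in when it is done.

```bash
ls; mkdir -p pics; python3 - <<'E'
from workcell import manip
import cv2,numpy as np,pickle
d={}
for n in("scene","top","wrist"):
    s=manip.snapshot(n);d[n]=s;cv2.imwrite(f"pics/{n}0.png",s["img"][:,:,::-1])
    print(n,{k:np.round(v,4).tolist() for k,v in s.items() if k!="img"})
pickle.dump(d,open("s0.pkl","wb"))
print(manip.read_tcp_pos(),manip.read_tool_rot(),manip.read_t())
E
```

```text
pics
scene {'fx': 444.7791, 'fy': 444.7791, 'cx': 276.2875, 'cy': 208.2667, 'extrinsics': [[-0.6373, 0.4339, -0.6368, -0.0018], [-0.7705, -0.3695, 0.5194, 0.3932], [-0.0099, 0.8217, 0.5698, 0.5831], [0.0, 0.0, 0.0, 1.0]]}
top {'fx': 489.3792, 'fy': 489.3792, 'cx': 284.8368, 'cy': 200.4891, 'extrinsics': [[0.0015, 0.9853, -0.1711, 0.3658], [-0.9999, -0.0003, -0.0103, -0.0583], [-0.0102, 0.1711, 0.9852, 1.1197], [0.0, 0.0, 0.0, 1.0]]}
wrist {'fx': 325.1923, 'fy': 325.1923, 'cx': 280.7241, 'cy': 209.3796, 'mount': [[0.0, 0.9483, 0.3174, 0.0814], [1.0, 0.0004, -0.0011, 0.0001], [-0.0012, 0.3174, -0.9483, 0.0304], [0.0, 0.0, 0.0, 1.0]]}
[0.18671045 0.4637042  0.4043267 ] [-7.50142706e-05  1.90222648e-01  9.81740877e-01 -4.34037473e-04] 0.15
```

View pics/top0.png

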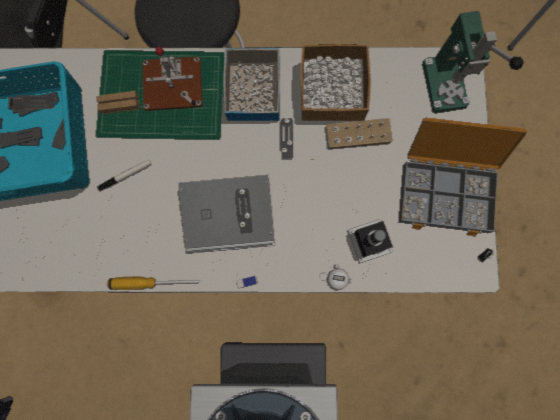

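View pics/scene0.png

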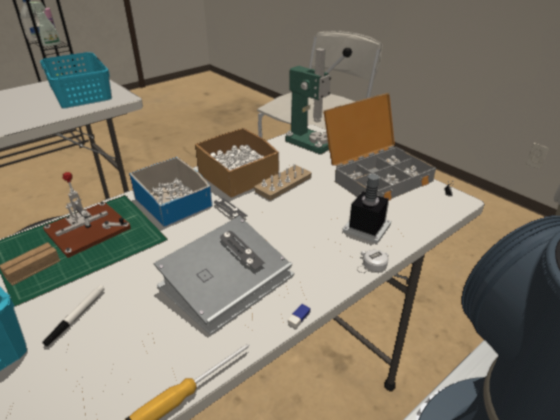

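The top view shows the panel with corners near (179,183), (270,177), (274,246) and (185,251). The bracket is at (244,211), the square mark at (206,214) and the holder and probe at about (371,240). The spare bracket is at (286,138), the counter at (338,279) and the eraser at (248,282). The scene view agrees. Next come helpers, coarse poses and close wrist views.

```bash
cat > h.py <<'E'
from workcell import manip
import numpy as np,cv2,pickle
from scipy.spatial.transform import Rotation as Ro
def rmat(q): return Ro.from_quat(np.r_[q[1:],q[0]]).as_matrix()
def quat(R):
    q=Ro.from_matrix(R).as_quat(); return np.r_[q[3],q[:3]]
def snap(n,save=None):
    if n=="wrist":
        T=np.eye(4);T[:3,:3]=rmat(manip.read_tool_rot());T[:3,3]=manip.read_tcp_pos()
        s=manip.snapshot(n);s["E"]=T@s["mount"];s["fish"]=1
    else: s=manip.snapshot(n);s["E"]=s["extrinsics"];s["fish"]=0
    if save: cv2.imwrite(f"pics/{save}.png",s["img"][:,:,::-1]);pickle.dump(s,open(f"{save}.pkl","wb"))
    return s
def ray(s,uv):
    a=(np.atleast_2d(uv)-[s["cx"],s["cy"]])/[s["fx"],s["fy"]]
    if s.get("fish"):
        r=np.linalg.norm(a,axis=1)+1e-9
        d=np.c_[a[:,0]/r*np.sin(r),-a[:,1]/r*np.sin(r),-np.cos(r)]
    else: d=np.c_[a[:,0],-a[:,1],-np.ones(len(a))]
    E=np.array(s["E"] if "E" in s else s["extrinsics"])
    return E[:3,3],d@E[:3,:3].T
def plane(s,uv,p,n=(0,0,1)):
    o,d=ray(s,uv);n=np.array(n,float)
    return o+d*(((np.array(p)-o)@n)/(d@n))[:,None]
def at(s,uv,z): return plane(s,uv,[0,0,z])
def proj(s,P):
    E=s["E"];c=(np.atleast_2d(P)-E[:3,3])@E[:3,:3]
    x,y,z=c[:,0],-c[:,1],-c[:,2]
    if s["fish"]:
        r=np.hypot(x,y);th=np.arctan2(r,z)/r
        return np.c_[x*th,y*th]*s["fx"]+[s["cx"],s["cy"]]
    return np.c_[x/z,y/z]*s["fx"]+[s["cx"],s["cy"]]
def near2(r1,r2):
    (o1,d1),(o2,d2)=r1,r2;d1,d2=d1[0],d2[0]
    t=np.linalg.lstsq(np.c_[d1,-d2],o2-o1,rcond=None)[0]
    a,b=o1+d1*t[0],o2+d2*t[1];return (a+b)/2,np.linalg.norm(a-b)
def down(y): # tool z down, tool y along horizontal dir y
    y=np.array([y[0],y[1],0.])/np.hypot(*y[:2]);z=np.array([0,0,-1.]);return np.c_[np.cross(y,z),y,z]
E
python3 - <<'E'
from h import *
s=pickle.load(open("s0.pkl","rb"))["top"]
for n,uv,z in[("hi",[[179,183],[270,177]],.064),("lo",[[274,246],[185,251]],.026),("brk",[244,211],.055),("sq",[206,214],.045),("holder",[371,240],.07),("probetop",[376,237],.13),("spare",[286,138],.01),("pen",[[98,190],[150,162]],.01),("freespot",[135,215],0),("tally",[338,279],.02)]: print(n,at(s,uv,z).round(3).tolist())
R=down([-.07,1]); R2=down([.07,-1])
for p in([.40,.02,.36],[.34,-.24,.36]):
  for r in(R,R2): print(manip.ik(p,quat(r)))
E
```

```text
hi [[0.588, 0.187, 0.064], [0.602, -0.014, 0.064]]
lo [[0.453, -0.023, 0.026], [0.441, 0.176, 0.026]]
brk [[0.527, 0.043, 0.055]]
sq [[0.522, 0.128, 0.045]]
holder [[0.462, -0.232, 0.07]]
probetop [[0.463, -0.232, 0.13]]
spare [[0.708, -0.049, 0.01]]
pen [[0.583, 0.387, 0.01], [0.65, 0.269, 0.01]]
freespot [[0.526, 0.301, 0.0]]
tally [[0.38, -0.165, 0.02]]
[ 0.0499584   0.02391545 -0.3644409   1.18243998  0.         -0.01992761]
[ 0.0499584   0.02391545 -0.3644409   1.18243998  0.          3.12166505]
[-0.61466295  0.05590631 -0.33085515  1.18403486  0.         -0.68454895]
[-0.61466295  0.05590631 -0.33085515  1.18403486  0.          2.4570437 ]
```

```bash
python3 - <<'E'
from h import *
q=quat(down([-.067,1]))
manip.reach([.46,-.232,.40],q); manip.hold(.2); snap("wrist","wh1")
manip.reach([.36,-.20,.36],q); manip.hold(.2); snap("wrist","wh2")
manip.reach([.51,.07,.36],q); manip.hold(.2); snap("wrist","wr1")
print(manip.read_t(),manip.read_contact_force())
a=[cv2.imread(f"pics/{n}.png") for n in("wr1","wh1")]
cv2.imwrite("pics/m1.png",cv2.resize(np.hstack(a),(800,300),interpolation=cv2.INTER_AREA))
E
```

```text
5.25 [-0.26132291  0.80932649  0.35458158]
```

View pics/wr1.png

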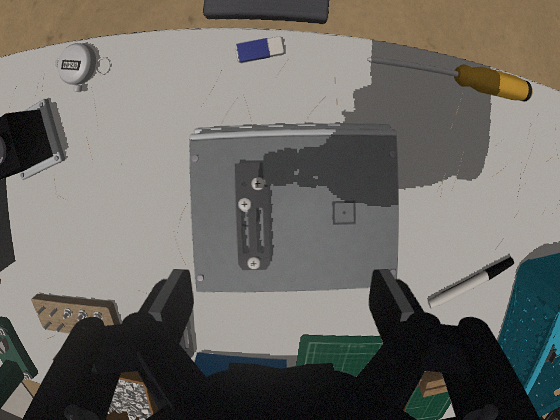

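View pics/wh1.png

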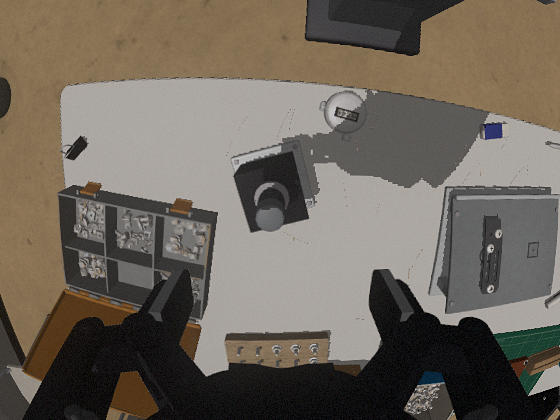

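Wrist picture 1 shows the panel with its high corners at (195,290) and (396,292), the square mark at (344,213), and the bracket between (237,161) and (273,269). Picture 2 shows the holder with the collar at about (270,197) and the probe top at (269,216). Now zoomed crops to get exact pixels.

```bash
python3 - <<'E'
from h import *
def crop(n,x,y,w,h,k): return cv2.resize(cv2.imread(f"pics/{n}.png")[y:y+h,x:x+w],None,fx=k,fy=k,interpolation=cv2.INTER_CUBIC)
a=crop("wr1",220,145,140,140,4)  # 560x560
s=pickle.load(open("wh2.pkl","rb")); u,v=proj(s,[.462,-.232,.075])[0].astype(int);print("wh2 crop origin",u-30,v-35)
b=np.vstack([crop("wh1",235,160,60,70,4),crop("wh2",u-30,v-35,60,70,4)])
cv2.imwrite("pics/z1.png",np.hstack([a,b]))
# square mark + rest yaw
s=pickle.load(open("wr1.pkl","rb"))
print("hi edge",at(s,[[195,290],[396,292]],.064).round(4).tolist())
g=cv2.cvtColor(s["img"],cv2.COLOR_RGB2GRAY)
sub=g[198:228,329:359];bg=cv2.medianBlur(sub,15);m=(bg.astype(int)-sub>12)
ys,xs=np.nonzero(m);print("sq px",xs.mean()+329,ys.mean()+198,m.sum(),xs.min()+329,xs.max()+329,ys.min()+198,ys.max()+198)
E
```

```text
wh2 crop origin 210 268
hi edge [[0.607, -0.0093, 0.064], [0.5983, 0.1921, 0.064]]
sq px 343.25581395348837 212.49767441860465 215 332 355 198 224
```

View pics/z1.png

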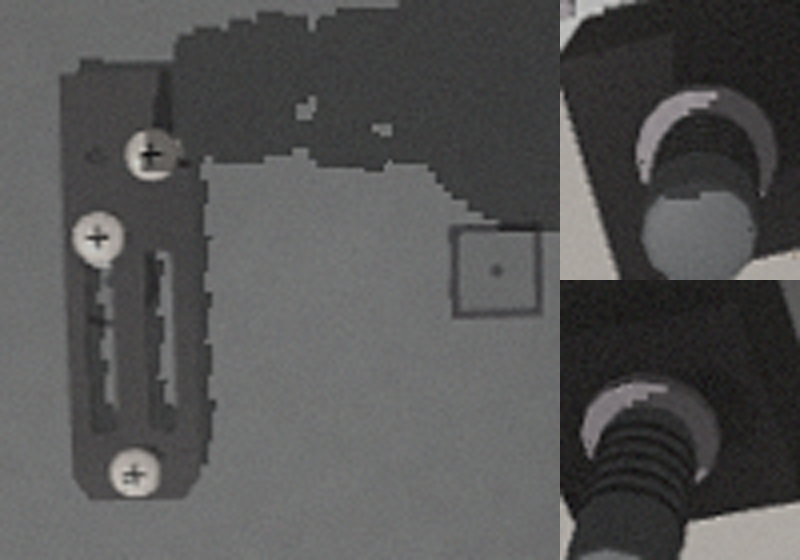

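The zoom shows the square's centre at (344.25,212.9). The bracket's plate axis runs from (251.5,160.5) to (255.2,269.5). The collar extremes in wh1 are left 254.2, right 289.6 and top row 181. In wh2 they are left 215, right 250 and top row 291.5.

```bash
python3 - <<'E'
from h import *
from scipy.optimize import least_squares
s=pickle.load(open("wr1.pkl","rb"))
hi=at(s,[[195,290],[396,292]],.064);y=hi[1]-hi[0];print("yaw hi",np.arctan2(-y[0],y[1]),np.linalg.norm(y))
for yaw in(.05,.065):
    x=np.array([np.cos(yaw),np.sin(yaw),0]);yy=np.array([-x[1],x[0],0]);n=np.array([0,0,np.cos(.2618)])-np.sin(.2618)*x
    sq=at(s,[344.25,212.9],.045)[0];ring=sq-.09*yy;C=sq-.045*yy
    b=plane(s,[[251.5,160.5],[255.2,269.5],[253.4,215]],C+.01*n,n);a=b[1]-b[0]
    print(yaw,"sq",sq,"ring",ring,"brk",b[:2].mean(0)-.01*n,"len",np.linalg.norm(a),"ang",np.arctan2(a[1],a[0]),"b-ring",(b[:2].mean(0)-ring)@np.c_[x,yy,n])
    print(" hi corners in rest",((hi-C)@np.c_[x,yy]).round(4).tolist())
t=np.linspace(0,2*np.pi,73);c=.017*np.c_[np.cos(t),np.sin(t)]
for n,m in(("wh1",(254.2,289.6,181)),("wh2",(215,250,291.5))):
    s=pickle.load(open(n+".pkl","rb"))
    def f(p):
        q=proj(s,np.c_[p+c,np.full(73,.075)]);return np.array([q[:,0].min(),q[:,0].max(),q[:,1].min()])-m
    r=least_squares(f,[.462,-.232],diff_step=1e-4);print(n,r.x,r.fun)
s=pickle.load(open("s0.pkl","rb"))["top"]; print("top sq",at(s,[206,214],.045))
E
```

```text
yaw hi 0.043264147137047224 0.20160091835797136
0.05 sq [0.52367584 0.12988975 0.045     ] ring [0.52817396 0.04000223 0.045     ] brk [0.53077611 0.04565452 0.04577207] len 0.09916562986421472 ang 0.0938119332584972 b-ring [0.00029319 0.00551518 0.01      ]
 hi corners in rest [[0.0763, -0.0982], [0.0776, 0.1034]]
0.065 sq [0.52367584 0.12988975 0.045     ] ring [0.52952172 0.04007981 0.045     ] brk [0.53088508 0.04567272 0.04546188] len 0.09927655698766846 ang 0.09382520371381008 b-ring [-0.00086443  0.00549255  0.01      ]
 hi corners in rest [[0.0741, -0.0993], [0.0785, 0.1022]]
wh1 [ 0.46725321 -0.23926257] [-0.24719025  0.24597007  0.00812482]
wh2 [ 0.46575771 -0.23950475] [-0.0207596   0.02015523  0.00127306]
top sq [[0.52199285 0.12806183 0.045     ]]
```

```bash
cat >> h.py <<'E'
YAW=.055;XR=np.array([np.cos(YAW),np.sin(YAW),0]);YR=np.array([-XR[1],XR[0],0])
N=np.array([0,0,np.cos(.2618)])-np.sin(.2618)*XR
def tilted(a): # tool z = -N, tool y across direction at yaw a
    u=np.array([np.cos(a),np.sin(a),0]);u=u-u@N*N; 
    u=np.array([np.cos(a),np.sin(a),0]);u[2]=-(u[0]*N[0]+u[1]*N[1])/N[2];u/=np.linalg.norm(u)
    return np.c_[-u,np.cross(N,u),-N]
E
python3 - <<'E'
from h import *
R=tilted(.094);q=quat(R);print(np.linalg.det(R))
p=np.array([.5308,.0457,.0455])
manip.grip(.060)
manip.reach(p+N*.255,q); manip.hold(.2); f0=manip.read_contact_force()
for d in(.190,.182,.1785,.1755):
    manip.servo_line(p+N*d,max_speed=.06); manip.hold(.1)
    f=manip.read_contact_force()-f0;print(d,f.round(2),manip.read_tcp_pos()-p)
    if f[2]>4: break
snap("wrist","wg")
manip.grip(.02,40);print("w",manip.read_gripper_width(),manip.read_gripper_force(),manip.read_contact_force()-f0)
manip.servo_line(p+N*.19,max_speed=.06);print(manip.read_gripper_width(),manip.read_contact_force()-f0)
manip.servo_line(manip.read_tcp_pos()+[0,0,.08],max_speed=.1)
manip.hold(.2);print(manip.read_gripper_width(),manip.read_gripper_force(),manip.read_t())
snap("scene","sl")
E
```

```text
1.0
0.19 [-0.32  0.31 -0.13] [-0.0489852  -0.00270069  0.183909  ]
0.182 [-1.26 -0.3   0.67] [-0.04705203 -0.00257795  0.17568573]
0.1785 [-1.75  0.32 -0.12] [-0.04615488 -0.00254081  0.17238577]
0.1755 [-0.9   0.24  0.02] [-0.04538099 -0.00249271  0.16948349]
w 0.028122679582098953 38.98339569568634 [-2.76933494 -0.55153089  5.9337977 ]
0.02787936011206992 [-0.7775724   0.49171554 -1.46143002]
0.027911136330259687 39.43045377731323 10.8833
```

View pics/sl.png

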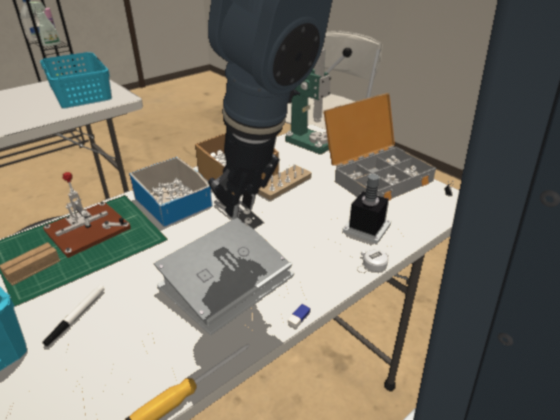

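The bracket is lifted in the gripper, and the ring and square marks are both visible at about (228,249) and (205,275). Next is placing it.

```bash
python3 - <<'E'
from h import *
q=quat(down([0,1]))
manip.reach([.46,.32,.26],q); manip.hold(.2); f0=manip.read_contact_force()
manip.servo_line([.46,.32,.185],max_speed=.1)
z=.182
while z>.172:
    manip.servo_line([.46,.32,z],max_speed=.04);manip.hold(.1)
    f=manip.read_contact_force()-f0;print(round(z,4),manip.read_tcp_pos()[2].round(4),f.round(2))
    if f[2]>2.5:break
    z-=.0015
manip.grip(.05);manip.hold(.3);print(manip.read_contact_force()-f0)
manip.servo_line([.46,.32,.28],max_speed=.15)
q2=quat(down([-.055,1]))
manip.reach([.48,.06,.36],q2);manip.hold(.2)
s=snap("wrist","wr2");snap("scene","s2");print(manip.read_t())
uv=proj(s,[[.529,.04,.045],[.5237,.13,.045]]);print(uv)
u,v=uv.mean(0).astype(int);a=cv2.imread("pics/wr2.png")[v-60:v+60,u-100:u+100]
b=cv2.imread("pics/s2.png")[200:400,20:320]
cv2.imwrite("pics/z2.png",np.vstack([cv2.resize(a,(600,360),interpolation=cv2.INTER_CUBIC),cv2.resize(b,(600,400))[:240]]));print("origin",u-100,v-60)
E
```

```text
0.182 0.1822 [-0.27  0.31  0.56]
0.1805 0.1805 [-0.05 -0.12  0.44]
0.179 0.179 [-0.12  0.08  0.05]
0.1775 0.1775 [-0.18  0.77  0.39]
0.176 0.1761 [0.41 0.93 2.73]
[-1.0159332   0.90082094  0.85592739]
17.7333
[[255.83479009 242.98953258]
 [348.86492829 242.32354986]]
origin 202 182
```

View pics/z2.png

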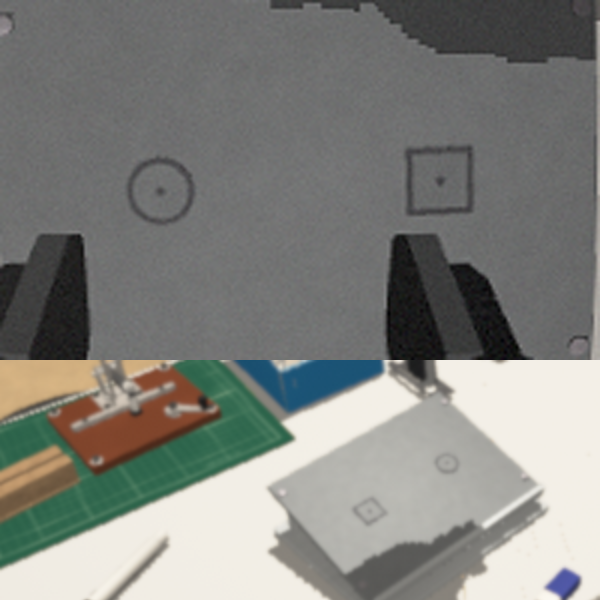

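The ring is at (255.5,245.7) and the square at (348.7,242.3) in wr2. In the scene view the ring is at (243.5,251.5) and the square at (204.8,275.5).

```bash
python3 - <<'E'
from h import *
w=pickle.load(open("wr2.pkl","rb"));c=pickle.load(open("s2.pkl","rb"))
P=at(w,[[255.5,245.7],[348.7,242.3]],.045);d=P[1]-P[0]
print(P,np.linalg.norm(d),"yaw",np.arctan2(-d[0],d[1]))
for a,b in(([255.5,245.7],[243.5,251.5]),([348.7,242.3],[204.8,275.5])): print("tri",near2(ray(w,a),ray(c,b)))
s=snap("top","t2")
g=cv2.cvtColor(s["img"],cv2.COLOR_RGB2GRAY)
sub=g[195:260,90:172];m=(sub<110).astype(np.uint8);n,l,st,ce=cv2.connectedComponentsWithStats(m)
for i in range(1,n):
    if st[i,4]>50:
        r=cv2.minAreaRect(np.argwhere(l==i)[:,::-1].astype(np.float32));print(st[i],r,at(s,ce[i]+[90,195],.01))
cv2.imwrite("pics/z3.png",cv2.resize(s["img"][150:270,80:280,::-1],(800,480)))
# ring in top
print(proj(s,P))
E
```

```text
[[0.5318943  0.03975439 0.045     ]
 [0.52368169 0.12983128 0.045     ]] 0.09045050058224688 yaw 0.09092191276840283
tri (array([0.53161546, 0.0392777 , 0.04428036]), np.float64(0.0014306121912987142))
tri (array([0.52300442, 0.12935371, 0.04468798]), np.float64(0.0017603162524559106))
[   0    0   82   65 5277] ((40.5, 32.0), (64.0, 81.0), 90.0) [[0.49760599 0.30537834 0.01      ]]
[[245.77555759 209.59265932]
 [205.22733083 213.24774453]]
```

View pics/z3.png

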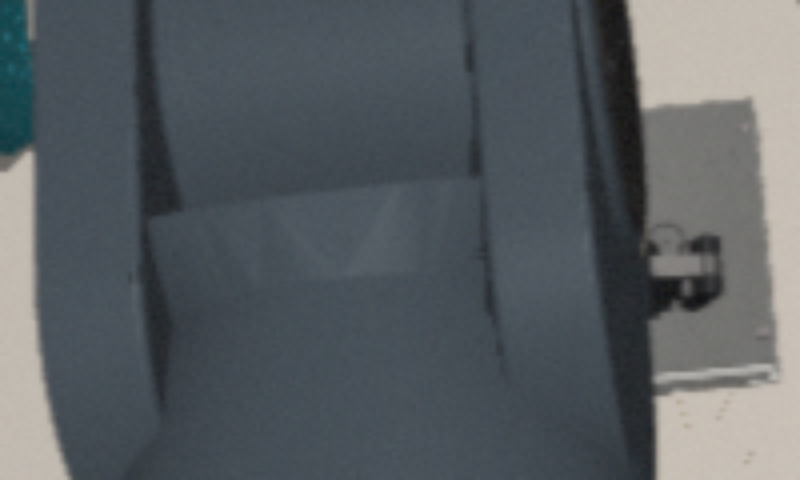

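The top view is blocked by the arm, so I'll check the bracket later. The marks give a rest yaw of 0.091 and the ring at (0.5317, 0.0395, 0.0447). Now the probe.

```bash
sed -i 's/^YAW=.055/YAW=.091/' h.py; python3 - <<'E'
from h import *
s=pickle.load(open("wh1.pkl","rb"))
for z in(.13,.14,.15,.16,.17): print(z,proj(s,[.4663,-.2394,z])[0].round(1),end=" ")
R=down([-np.sin(.091),np.cos(.091)]);q=quat(R);p=np.array([.4663,-.2394,0])
manip.grip(.06)
manip.reach(p+[0,0,.36],q);manip.hold(.2);s=snap("wrist","wp");snap("top","t3");f0=manip.read_contact_force()
print("collar px",proj(s,p+[0,0,.075]))
g=pickle.load(open("t3.pkl","rb"));im=g["img"][150:270,80:280,::-1]
cv2.imwrite("pics/z4.png",np.hstack([cv2.resize(im,(400,240)),cv2.resize(s["img"][150:350,180:380,::-1],(400,400))[:240]]))
print(manip.read_t())
E
```

```text
0.13 [270.  217.4] 0.14 [269.6 221.9] 0.15 [269.2 226.8] 0.16 [268.7 232. ] 0.17 [268.2 237.8] collar px [[279.29822242 204.11836995]]
19.5
```

View pics/z4.png

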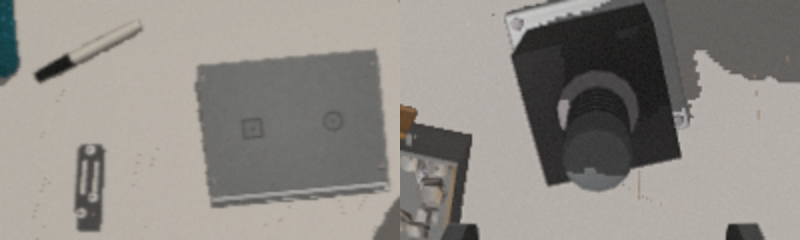

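The bracket lies flat on the table, well clear of the rest. The collar's measured column, 278.8, matches the predicted 279.3. Now I'll grip the probe and lift it.

```bash
python3 - <<'E'
from h import *
p=np.array([.4663,-.2394,0]);f0=manip.read_contact_force()
manip.servo_line(p+[0,0,.262],max_speed=.1);manip.hold(.1);print(manip.read_contact_force()-f0,manip.read_tcp_pos())
manip.grip(.015,60);manip.hold(.2);print(manip.read_gripper_width(),manip.read_gripper_force(),manip.read_contact_force()-f0,manip.read_ft_torque())
manip.servo_line(p+[0,0,.29],max_speed=.05);print(manip.read_contact_force()-f0)
manip.servo_line(p+[0,0,.37],max_speed=.1);manip.hold(.2);print(manip.read_contact_force()-f0,manip.read_gripper_width())
R=tilted(.091);ring=np.array([.5317,.0395,.0447])
manip.reach(ring+N*(.244+.03),quat(R));manip.hold(.3)
s=snap("scene","sp");snap("wrist","wq");print(manip.read_t())
print("scene tip expected",proj(s,ring+N*.03),"ring",proj(s,ring)); w=pickle.load(open("wq.pkl","rb"))
print("wrist",proj(w,[ring+N*.03,ring])); 
u,v=proj(s,ring)[0].astype(int)
im=s["img"][v-70:v+50,u-60:u+60,::-1];cv2.imwrite("pics/z5.png",np.hstack([cv2.resize(im,(400,400),interpolation=cv2.INTER_CUBIC),cv2.resize(w["img"][200:350,205:355,::-1],(400,400),interpolation=cv2.INTER_CUBIC)]));print("org",u-60,v-70)
E
```

```text
[-0.37149472 -1.51504222  0.3339393 ] [ 0.46651445 -0.23952296  0.26258602]
0.02262424539715689 58.403942584991455 [-1.27914139 -0.44875484  5.62669952] [0.05041841 0.25311641 0.02367386]
[-0.58684114 -0.96587844 -2.36544271]
[ 0.56637019 -0.81347097 -1.99010536] 0.022689485994624413
24.7083
scene tip expected [[244.98556732 240.96179577]] ring [[243.00255132 251.23079864]]
wrist [[281.27723226 222.25154978]
 [281.19178641 208.7557635 ]]
org 183 181
```

View pics/z5.png

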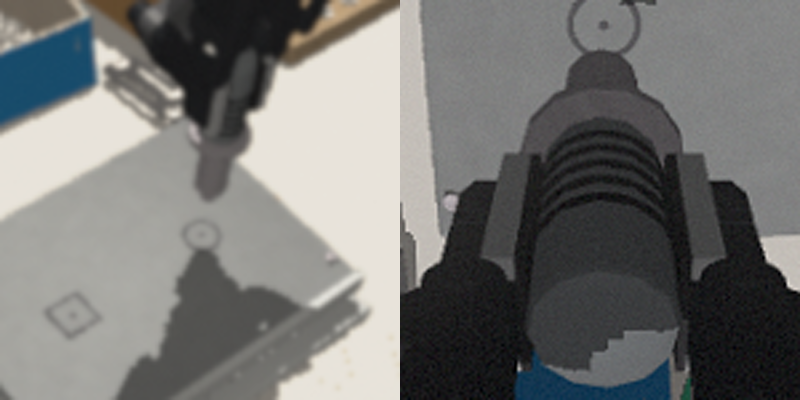

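The tip is where expected in the scene view, about (246,241) against (245,241). The ring dot matches in the wrist view, so I'll press with force feedback.

```bash
python3 - <<'E'
from h import *
ring=np.array([.5317,.0395,.0447])
def F():
    a=[]
    for _ in range(12): manip.hold(.03);a.append(manip.read_contact_force())
    return np.mean(a,0)
manip.servo_line(ring+N*.250,max_speed=.05);f0=F()
d=.247
while d>.232:
    manip.servo_line(ring+N*d,max_speed=.02);f=F()-f0;print(round(d,4),f.round(2),"N",round(f@N,2),((manip.read_tcp_pos()-ring)@N).round(4))
    if f@N>3.3: break
    d-=.001
s=snap("scene","se");w=snap("wrist","we");snap("top","te");print(manip.read_t(),manip.read_gripper_width())
u,v=proj(s,ring)[0].astype(int);im=s["img"][v-70:v+50,u-60:u+60,::-1]
cv2.imwrite("pics/z6.png",np.hstack([cv2.resize(im,(400,400),interpolation=cv2.INTER_CUBIC),cv2.resize(w["img"][170:320,205:355,::-1],(400,400),interpolation=cv2.INTER_CUBIC)]))
E
```

```text
0.247 [-0.16 -0.09 -0.33] N -0.27 0.247
0.246 [-0.28 -0.15  0.07] N 0.14 0.246
0.245 [-0.33  0.01 -0.11] N -0.02 0.245
0.244 [-0.42  0.13  1.2 ] N 1.27 0.244
0.243 [-0.76 -0.2   1.9 ] N 2.04 0.243
0.242 [-0.52 -0.07  2.39] N 2.44 0.242
0.241 [-0.49 -0.11  2.62] N 2.66 0.241
0.24 [-0.61 -0.09  3.07] N 3.13 0.24
0.239 [-1.01 -0.25  3.68] N 3.82 0.239
31.7917 0.022478403024044438
```

View pics/z6.png

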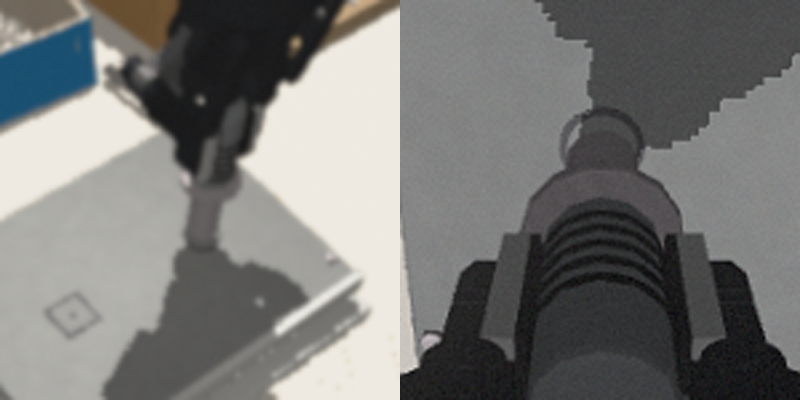

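The shank end sits over the ring in both views, centred on it sideways (shank and ring both at crop column 603). The force is about 3.6 N, which is half-way in, so I'm handing in.

```bash
python3 -c "
from h import *
manip.hold(.3);print(manip.read_contact_force(),manip.job_done())"
```

```text
the job is handed in; nothing more can be done
[-1.19902828  0.02561825  2.42218202] None
```

The job is handed in at about 32 s with no verdict returned: the bracket lies flat on the table clear of the rest, and the gripper holds the probe in the ring, square to the panel, pressed about half-way (about 3.8 N at the last step).

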